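# Load a tape roll on the sprung unwinder and hold its bayonet collar home

### The job

Load the tape unwinder: lay the roll of masking tape flat on the stand's sprung platen, round the upright spindle and its low hub, then put the knurled collar on the spindle, flange down, and turn it until its hidden keyways drop over the cross pin. Push the collar down on the roll until the platen is fully down on its stop, and finish like that, still holding the collar pushed home with the fingers (do not let go). Leave the other things on the bench where they are.

Things in the scene. Friction and masses are not known exactly. Their poses are not given: they have to be found in the camera images.
- tape_roll: Roll of masking tape lying flat: outer diameter 109 mm, hole 65 mm, so a wall 22 mm thick, 24 mm high, about 0.13 kg. Too wide to span: pinch its wall, one finger in the hole. Origin: centre of its underside, z up along its axis.
- collar: Black knurled bayonet collar standing on its flange: flange 88 mm diameter, 6 mm thick, at the bottom; knurled round grip 44 mm diameter above it; total height 46 mm, closed top, about 0.12 kg. Loose. In its underside is a blind bore 20 mm in diameter, 42 mm deep. Origin: centre of its underside, z up along its axis.
- collar_top (a point): Centre of the collar's closed top. Four keyways 90 degrees apart run up the whole bore, 8 mm wide. They are hidden and their angle to the collar's axes is not known, but turning it at most 90 degrees either way, under a light push (about 5 N), brings them over the pin and it drops; free play there about 0.13 rad each way.
- stand: Heavy fixed unwinder stand: round base 130 mm in diameter, 10 mm high, with an upright steel spindle 18 mm in diameter and round it a sprung platen: disc 100 mm in diameter, its upper face 26 mm above the bench when free, with a round hub 58 mm in diameter, 8 mm high, that centres the roll. Origin: centre of the base's underside, on the spindle's axis, z up.
- spindle_tip (a point): Top of the spindle, 82 mm above the bench; the last 6 mm taper to 10 mm width.
- cross_pin (a point): Middle of the cross pin (on the spindle's axis, 61.5 mm above the bench). The pin is 5 mm thick, lies along the stand's y axis and sticks out of the spindle 4.5 mm at both sides. A collar whose keyways are off the pin stops with its underside on it, 64 mm above the bench.
- platen (a joint): How far the sprung platen is pushed down (m): 0 = free, a mounted roll's top at 50 mm; 0.008 = on its stop, roll's top and so the collar's underside at 42 mm above the bench. It carries the roll and collar without moving; pressing it fully down takes 9 to 12 N, and it springs back if let go.
- spark_plug: Used spark plug lying on the bench, 71 mm long, 22 mm thick, a bystander. Origin: centre of its underside.
- bolt: Steel hexagon bolt lying on the bench, 82 mm long, 21 mm thick, a bystander. Origin: centre of its underside.

How it is judged:
By the outcome, as a careful person would: the job done as asked, in the order asked, and still so for the second after the job is handed in, while the arm keeps its last pose, push and grip.
It also fails if it takes over 61 s, if anything falls off the work surface, if the arm or the gripper's body presses on something with over 40 N, if the wrist force passes 120 N, or if a joint passes its speed limit or range.

### The arm

A 7-joint arm with a two-finger parallel gripper is mounted at the origin on a cart in front of the work surface, level with it; the furniture and walls round the work are solid. World frame = base frame: x ahead of the robot, y to its left, z up, the work surface at z = 0. Lengths are in m, angles in rad, forces in N, time in s.
With the tool pointing down it reaches from about 0.4 to 0.85 m from the base axis. Payload 10.4 kg.
Tool frame: the origin (TCP) lies on the mounting face of the last link; the fingertips stand 173 mm ahead of it and the grasp point (between the pads) lies 155 mm ahead of it (manip.tip_extent is the distance from the TCP to the fingertips, in m); z points along the fingers, y is the line along which they close (so a half turn about z gives the same grasp; the last joint's range is limited). The gripper opens to 85 mm and grips with 20 to 120 N. Pads are 22 mm wide; open, the fingers measure 114 mm over their backs; the gripper's body (76 mm by 85 mm) begins 54 mm behind the grasp point. The pads swing forward as they close: fully open they stand 13 mm farther back than shut.
Start: joints at [-0.023, 0.332, -0.065, 1.46, 0.022, 1.35, -0.088], TCP at [0.625, 0, 0.405] pointing down, gripper open.
Joint ranges: [-2.6, 2.6], [-0.5, 2.12], [-1.47, 1.34], [0.16, 2.42], [-1.27, 4.41], [0.06, 2.06], [-2.6, 2.6]. Speed limits (rad/s): [2.22, 2.22, 2.79, 2.79, 3.14, 3.14, 3.14].

### API

Orientations are given as a unit quaternion [x, y, z, w].
In Python, from workcell import manip gives the robot as it stands.
- The arm moves only by the tool move_arm, never from a script. Its argument "plan" is one flat list of numbers, 7 for each row, row after row: the turn, a rotation vector about the tool's x, y, z in rad, then the shift along the tool's x, y, z in m, then the finger opening in m, from 0 to 0.0854. In form: [ax, ay, az, dx, dy, dz, gripper, ax, ay, az, dx, dy, dz, gripper, ...]. A call has 1 to 12 rows; each row is the pose to reach, as a shift and turn from the pose commanded when the call began, along the tool's axes at that moment; what a row does not reach only later rows make up. A row lasts 1/8 s, in which the tool goes at most 62.5 mm and 10.7 degrees, less where a joint would pass 70% of its speed; a pose out of reach is approached as far as the arm can. A call with a gripper value outside its range is refused whole. The fingers move at their own pace and stop on an object; "squeeze" is the grip in N (left out, the last holds). Time passes only in rows, so rows that repeat a pose let the fingers close. It gives the time, the measured TCP pose, the force, the opening and the grip force at its end, in the units of the state.
- manip.get_obs(): the state, without advancing time (a new reading comes with each control period).
- manip.camera(name): name is "scene" or "side" or "wrist"; returns a dict with "color" (400x640x3 uint8, red, green, blue), "fx", "fy", "cx", "cy" (pixels), "cam_to_world" (4x4, takes a point from camera to world coordinates); the wrist camera has in their place "mount" (4x4, takes a point from camera to tool coordinates, whose origin is the TCP and whose axes are the flange's). Camera axes: x right, y down, z forward; pixel columns grow to the right and rows downward; lengths in m; the calibration is good to about 2 mm. A picture is of the moment at which its call begins: read the wrist's pose just before it. There is no depth.
- manip.hand_in(): hands the job in; it is judged then, once.
Trained networks look in a picture, given as the dict that the camera call returned (one of the last four; its "shot" number tells which), for a name from the list of things; names that differ only in an ending like _2 or _b are one class to them, and where a whole thing is asked for, a point or a joint stands for the part that bears it (a point fixed in the world has none). Each returns a list of dicts, best first, with "conf" (0 to 1); they miss things now and then, are a little off and sometimes report something else, mostly with a low value. They report only what shows in the picture. A call takes as long as a camera call.
- manip.look_for(picture, label): "position" ([x, y, z] in m, in the coordinates of the camera as it stood for that picture, good to about 4 mm: the middle of the surface that is visible of it).
- manip.silhouettes(picture, label): "pixels" (400x640 bool, what is visible of it).
- manip.tip_of(picture, label): "position" ([x, y, z] in m, in the coordinates of the camera as it stood for that picture, good to about 4 mm: a listed point, or the origin of a listed thing).
The state is a dict: "clock": time; "joint_pos": joint angles; "joint_velocities": joint speeds; "tau": joint torques, N m; "position": TCP position; "ee_rot": TCP orientation; "ft_force": force on the tool from outside, world axes, zero at the start; "torque": the same for the moment, N m; "grip_width": opening from 0.0 (shut) to 1.0 (fully open); "grasp_force": force on a finger pad.
Only numpy, scipy, OpenCV 4.12 (cv2) and the standard library are available. Lean on these libraries where they do the work, as an engineer would, in place of code of your own. Each camera call takes 0.05 s, during which the arm holds its last target. There are 200 camera calls.

## Working session

There is one attempt and no reset: what is moved stays moved. The work goes in short steps, Python scripts to look and compute and a tool call to move; the robot and the scene stay as the last step left them, time stands still between calls to the robot, and variables do not carry over. Pictures are saved under pics/ and viewed, at most 10 in all, crops included, and the job is handed in when it is done.

Besides the shell and the picture viewer there is one more tool, called as a command line: name --argument value ..., lists and objects as JSON in quotes. move_arm: Moves the arm, as the interface text tells. Its arguments: {"type":"object","properties":{"plan":{"type":"array","items":{"type":"number"}},"squeeze":{"type":"number"}},"required":["plan"]}

```bash
ls; mkdir -p pics
cat > h.py <<'E'
import numpy as np, cv2
from workcell import manip
from scipy.spatial.transform import Rotation as R
def T():
    o=manip.get_obs(); M=np.eye(4); M[:3,:3]=R.from_quat(o['ee_rot']).as_matrix(); M[:3,3]=o['position']; return M
def shot(n):
    t=T(); p=manip.camera(n); M=p['cam_to_world'] if n!='wrist' else t@np.array(p['mount']); return p,np.array(M)
def find(p,M,l,f='tip_of'):
    return [(np.round((M@np.r_[d['position'],1])[:3],4),round(d['conf'],2)) for d in getattr(manip,f)(p,l)[:2]]
def save(p,n): cv2.imwrite('pics/'+n+'.png',p['color'][:,:,::-1])
def ray(p,M,u,v,z):
    d=M[:3,:3]@np.array([(u-p['cx'])/p['fx'],(v-p['cy'])/p['fy'],1]); o=M[:3,3]; return o+d*(z-o[2])/d[2]
def mask(p,l):
    s=manip.silhouettes(p,l); return (s[0]['pixels'],s[0]['conf']) if s else (None,0)
E
python3 - <<'E'
from h import *
o=manip.get_obs(); print({k:np.round(v,3) for k,v in o.items()}, manip.tip_extent)
for n in ['scene','side','wrist']:
    p,M=shot(n); save(p,n+'0'); print(n,np.round(M[:3,3],3))
    for l in ['tape_roll','collar','collar_top','stand','spindle_tip','cross_pin','spark_plug','bolt']: print(l,find(p,M,l))
E
```

```text
pics
{'clock': np.float64(0.0), 'joint_pos': array([-0.023,  0.333, -0.065,  1.461,  0.022,  1.35 , -0.089]), 'joint_velocities': array([-0.   , -0.001,  0.   ,  0.002,  0.   , -0.   ,  0.   ]), 'tau': array([ 0.0000e+00, -6.2545e+01,  5.0000e-02, -3.9161e+01,  1.6000e-02,
        1.0000e-02, -0.0000e+00]), 'position': array([0.625, 0.   , 0.404]), 'ee_rot': array([ 0.707,  0.707, -0.001, -0.   ]), 'ft_force': array([ 0.436,  0.016, -0.707]), 'torque': array([-0.017, -0.032,  0.034]), 'grasp_force': np.float64(0.0), 'grip_width': np.float64(1.004)} 0.1734
scene [ 0.096 -0.796  0.505]
tape_roll [(array([ 0.492 , -0.3627,  0.0008]), 0.65), (array([5.389e-01, 1.560e-02, 3.000e-04]), 0.43)]
collar [(array([5.386e-01, 1.370e-02, 2.000e-04]), 0.8)]
collar_top [(array([0.5389, 0.0186, 0.0453]), 0.79)]
stand [(array([ 0.498 , -0.1727,  0.0005]), 0.92)]
spindle_tip []
cross_pin [(array([ 0.5002, -0.1728,  0.0632]), 0.57)]
spark_plug [(array([ 0.6362, -0.0165, -0.0021]), 0.64)]
bolt [(array([ 0.6131, -0.3651, -0.0043]), 0.74)]
side [0.518 0.605 0.418]
tape_roll [(array([ 0.49  , -0.362 ,  0.00
[... 286 characters left out ...]
.5027, -0.1749,  0.0769]), 0.76), (array([ 0.6422, -0.0169, -0.0009]), 0.28)]
cross_pin [(array([ 0.5053, -0.1752,  0.0596]), 0.79)]
spark_plug [(array([ 0.6407, -0.0178, -0.0012]), 0.71)]
bolt [(array([ 0.4993, -0.1768,  0.0016]), 0.71), (array([ 0.6119, -0.3601, -0.0028]), 0.47)]
wrist [0.626 0.078 0.375]
tape_roll []
collar [(array([0.5382, 0.0217, 0.0036]), 0.87)]
collar_top [(array([0.5416, 0.023 , 0.0497]), 0.78)]
stand [(array([ 5.008e-01, -1.719e-01,  2.000e-04]), 0.91)]
spindle_tip [(array([ 0.4994, -0.1702,  0.0841]), 0.66)]
cross_pin [(array([ 0.4951, -0.1663,  0.0678]), 0.62), (array([0.5453, 0.0223, 0.051 ]), 0.27)]
spark_plug [(array([ 0.6416, -0.0205, -0.0009]), 0.66)]
bolt []
```

View pics/scene0.png

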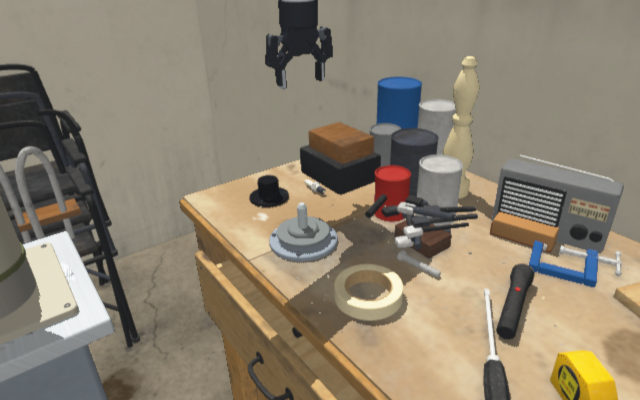

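View pics/side0.png

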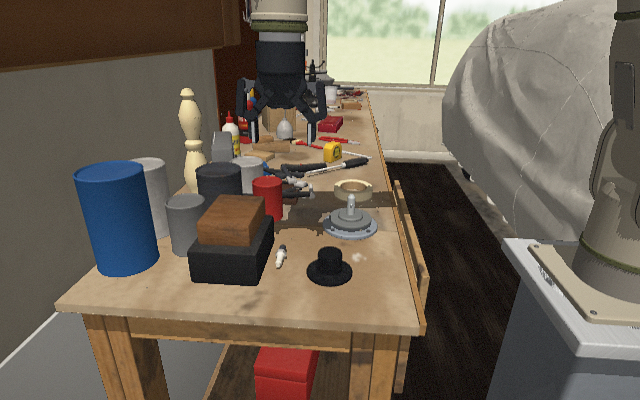

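The scene view shows the roll at (370,290), the stand at (303,235), the collar at (268,190), the plug at (315,187) and the bolt at (418,264). The side view agrees with this, and the networks' positions are consistent. I'll go above the roll's near (-x) wall, which faces away from the bolt.

move_arm --plan '[0, 0, 0, -0.362, -0.177, 0.05, 0.044, 0, 0, 0, -0.362, -0.177, 0.05, 0.044, 0, 0, 0, -0.362, -0.177, 0.05, 0.044, 0, 0, 0, -0.362, -0.177, 0.05, 0.044, 0, 0, 0, -0.362, -0.177, 0.05, 0.044, 0, 0, 0, -0.362, -0.177, 0.05, 0.044, 0, 0, 0, -0.362, -0.177, 0.05, 0.044, 0, 0, 0, -0.362, -0.177, 0.05, 0.044, 0, 0, 0, -0.362, -0.177, 0.05, 0.044, 0, 0, 0, -0.362, -0.177, 0.05, 0.044, 0, 0, 0, -0.362, -0.177, 0.05, 0.044, 0, 0, 0, -0.362, -0.177, 0.05, 0.044]' --squeeze 60

```text
clock: 2.85
position: [0.4483, -0.3616, 0.3548]
ee_rot: [0.707, 0.707, 0.0, 0.0]
ft_force: [0.9, 0.7, -0.2]
grip_width: 0.514
grasp_force: 0.0
```

Run:
```python
from h import *
t=T(); print(np.round(t,3))
p,M=shot('wrist'); save(p,'w1'); print(np.round(M,3),p['fx'],p['cx'])
for l in ['tape_roll','stand','spindle_tip','cross_pin','bolt']: print(l,find(p,M,l))
m,c=mask(p,'tape_roll'); 
if m is not None:
    cs,_=cv2.findContours(m.astype(np.uint8),cv2.RETR_CCOMP,cv2.CHAIN_APPROX_NONE)
    for k in cs:
        if len(k)>40:
            for z in(0,.024):
                q=np.array([ray(p,M,u+.0,v+.0,z)[:2] for u,v in k[:,0]],np.float32); (x,y),r=cv2.minEnclosingCircle(q); e=cv2.fitEllipse(q); print(c,len(k),z,x,y,r,np.round(e[0],4),np.round(e[1],4))
```

```text
[[-0.001  1.     0.     0.448]
 [ 1.     0.001  0.    -0.362]
 [ 0.     0.    -1.     0.355]
 [ 0.     0.     0.     1.   ]]
[[ 1.     0.001 -0.001  0.449]
 [ 0.001 -0.953 -0.302 -0.284]
 [-0.001  0.302 -0.953  0.325]
 [ 0.     0.     0.     1.   ]] 323.4331836180714 318.98807788117034
tape_roll []
stand []
spindle_tip []
cross_pin []
bolt [(array([ 0.6114, -0.36  , -0.0022]), 0.67)]
0.83 317 0 0.49379006028175354 -0.3712332248687744 0.06055386736989021 [ 0.4939 -0.3715] [0.1164 0.1196]
0.83 317 0.024 0.4904686212539673 -0.3647751808166504 0.05609012022614479 [ 0.4905 -0.365 ] [0.1078 0.1108]
0.83 192 0 0.491237998008728 -0.3661715090274811 0.03746498003602028 [ 0.492  -0.3679] [0.0688 0.0738]
0.83 192 0.024 0.48810505867004395 -0.36008724570274353 0.03470606729388237 [ 0.4888 -0.3617] [0.0637 0.0684]
```

```bash
cat >> h.py <<'E'
from scipy.optimize import minimize
A=np.linspace(0,2*np.pi,120)
def proj(p,M,P):
    q=(P-M[:3,3])@M[:3,:3]; return np.c_[p['fx']*q[:,0]/q[:,2]+p['cx'],p['fy']*q[:,1]/q[:,2]+p['cy']]
def ring(x,y,r,z): return np.c_[x+r*np.cos(A),y+r*np.sin(A),0*A+z]
def fitdisc(p,M,m,x,y,discs,hole=None):
    """discs: [(r,z)] outer hull; hole: (r,z0,z1)"""
    def img(c):
        I=np.zeros((400,640),np.uint8)
        pts=np.vstack([proj(p,M,ring(*c,r,z)) for r,z in discs]).astype(np.float32)
        fp=lambda q:np.round(q*16).astype(np.int32)
        cv2.fillPoly(I,[fp(cv2.convexHull(pts))],255,cv2.LINE_AA,4)
        if hole:
            H=[]
            for z in hole[1:]:
                J=np.zeros_like(I); cv2.fillPoly(J,[fp(proj(p,M,ring(*c,hole[0],z)))],255,cv2.LINE_AA,4); H.append(J)
            I=np.minimum(I,255-np.minimum(*H))
        return I/255.
    f=lambda c:np.abs(img(c)-m).sum()
    r=minimize(f,[x,y],method='Nelder-Mead',options=dict(initial_simplex=[[x,y],[x+.006,y],[x,y+.006]],xatol=1e-4)); return np.round(r.x,4),r.fun/m.sum()
E
python3 - <<'E'
from h import *
p,M=shot('wrist')
m,c=mask(p,'tape_roll'); print(fitdisc(p,M,m,.49,-.363,[(.0545,0),(.0545,.024)],(.0325,0,.024)))
for n in('scene','side'):
    p,M=shot(n); m,c=mask(p,'tape_roll')
    if m is not None: print(n,c,fitdisc(p,M,m,.49,-.363,[(.0545,0),(.0545,.024)],(.0325,0,.024)))
E
```

```text
(array([ 0.4909, -0.366 ]), np.float64(0.11510182428344495))
scene 0.55 (array([ 0.4923, -0.3643]), np.float64(0.1132922674248065))
side 0.93 (array([ 0.4941, -0.3693]), np.float64(0.2325287561833244))
```

View pics/w1.png

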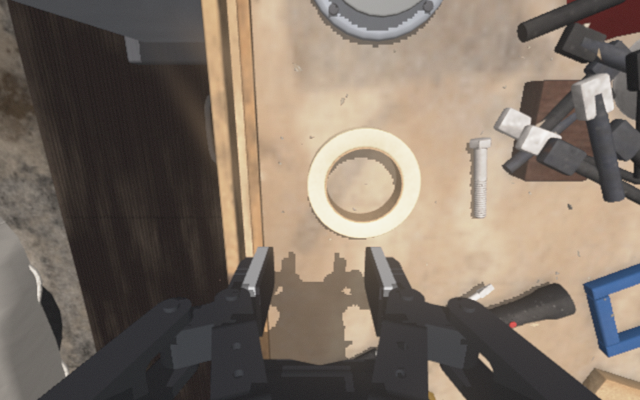

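The wrist view shows the roll centred at about (365,183) and the bolt at (479,180), clear of the near wall. The fit gives a roll centre of (0.491, -0.365). I'll descend and pinch.

move_arm --plan '[0, 0, 0, -0.003, 0, 0.06, 0.044, 0, 0, 0, -0.003, 0, 0.12, 0.044, 0, 0, 0, -0.003, 0, 0.15, 0.044, 0, 0, 0, -0.003, 0, 0.172, 0.044, 0, 0, 0, -0.003, 0, 0.172, 0.044, 0, 0, 0, -0.003, 0, 0.172, 0.015, 0, 0, 0, -0.003, 0, 0.172, 0.015, 0, 0, 0, -0.003, 0, 0.172, 0.015, 0, 0, 0, -0.003, 0, 0.172, 0.015, 0, 0, 0, -0.003, 0, 0.172, 0.015]' --squeeze 60

```text
clock: 4.75
position: [0.4484, -0.3655, 0.1843]
ee_rot: [0.707, 0.707, 0.0, 0.001]
ft_force: [-0.4, 0.8, 6.7]
grip_width: 0.193
grasp_force: 57.0
```

move_arm --plan '[0, 0, 0, 0, 0, -0.03, 0.01, 0, 0, 0, 0, 0, -0.08, 0.01, 0, 0, 0, 0, 0, -0.13, 0.01, 0, 0, 0, 0, 0, -0.13, 0.01, 0, 0, 0, 0, 0, -0.13, 0.01]'

```text
clock: 5.38
position: [0.4478, -0.3647, 0.3125]
ee_rot: [0.707, 0.707, 0.0, -0.0]
ft_force: [0.4, 0.5, -2.1]
grip_width: 0.193
grasp_force: 56.7
```

Run:
```python
from h import *
print(np.round(T()[:3,3],4), manip.get_obs()['grip_width'])
p,M=shot('wrist'); save(p,'w2'); print(find(p,M,'stand'),find(p,M,'spindle_tip'),find(p,M,'tape_roll'))
p,M=shot('scene'); save(p,'s2'); print(find(p,M,'tape_roll'),find(p,M,'spindle_tip'))
m,c=mask(p,'tape_roll')
p,M=shot('side'); print(find(p,M,'tape_roll'),find(p,M,'spindle_tip'),find(p,M,'stand'))
a=cv2.imread('pics/w2.png'); b=cv2.imread('pics/s2.png')[100:350,200:600]; b=cv2.resize(b,(640,400)); 
cv2.imwrite('pics/c2.png',cv2.resize(np.vstack([a,b]),(480,600)))
```

```text
[ 0.4478 -0.3647  0.3125] 0.19266244464824386
[] [] []
[(array([ 0.4945, -0.3635,  0.1312]), 0.77)] [(array([ 0.4984, -0.1735,  0.0804]), 0.98)]
[(array([ 0.494 , -0.363 ,  0.1302]), 0.69)] [(array([ 0.5038, -0.1719,  0.0792]), 0.8), (array([ 0.5027, -0.1716,  0.0602]), 0.59)] [(array([ 0.4975, -0.1727, -0.0022]), 0.69), (array([0.5356, 0.0188, 0.0465]), 0.42)]
```

View pics/c2.png

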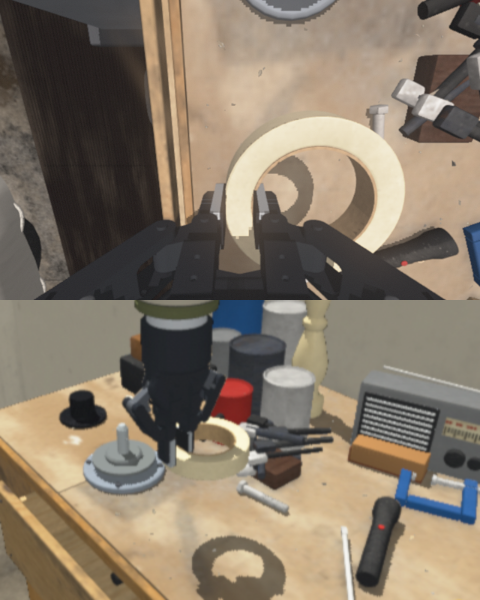

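The roll is held level, with the pads on its near wall. Next I'll move partway to the stand so the wrist camera looks straight at it.

move_arm --plan '[0, 0, 0, 0.05, 0.007, -0.03, 0.01, 0, 0, 0, 0.1, 0.007, -0.03, 0.01, 0, 0, 0, 0.12, 0.007, -0.03, 0.01, 0, 0, 0, 0.12, 0.007, -0.03, 0.01, 0, 0, 0, 0.12, 0.007, -0.03, 0.01]'

```text
clock: 6.6
position: [0.4548, -0.246, 0.3428]
ee_rot: [0.707, 0.707, -0.0, 0.0]
ft_force: [-0.9, -0.7, -1.7]
grip_width: 0.192
grasp_force: 56.7
```

Run:
```python
from h import *
t=T(); print(np.round(t[:3,3],4))
p,M=shot('wrist'); save(p,'w3'); print(M[:3,3])
for l in ['stand','spindle_tip','cross_pin','tape_roll']: print(l,find(p,M,l))
m,c=mask(p,'stand')
if m is not None: print(c,fitdisc(p,M,m,.4995,-.172,[(.065,0),(.065,.01),(.05,.026)]))
m,c=mask(p,'tape_roll')
zb=t[2,3]-.1843
if m is not None: print('roll rel',c,fitdisc(p,M,m,t[0,3]+.043,t[1,3],[(.0545,zb),(.0545,zb+.024)],(.0325,zb,zb+.024)))
for n in('scene','side'):
    p,M=shot(n); m,c=mask(p,'stand'); print(n,find(p,M,'spindle_tip'),fitdisc(p,M,m,.4995,-.172,[(.065,0),(.065,.01),(.05,.026)]))
```

```text
[ 0.4548 -0.246   0.3428]
[ 0.45546695 -0.16822351  0.31299101]
stand [(array([ 0.5009, -0.1705,  0.0031]), 0.6)]
spindle_tip [(array([ 0.5035, -0.1723,  0.0848]), 0.62)]
cross_pin [(array([ 0.4975, -0.1659,  0.0613]), 0.74)]
tape_roll []
0.61 (array([ 0.4984, -0.1718]), np.float64(0.09124305573194673))
roll rel 0.75 (array([ 0.5001, -0.2459]), np.float64(0.49924353349508904))
scene [(array([ 0.4975, -0.1705,  0.0807]), 0.64), (array([ 0.6135, -0.364 , -0.0047]), 0.37)] (array([ 0.5015, -0.167 ]), np.float64(0.10436149312377212))
side [(array([ 0.5042, -0.1725,  0.0806]), 0.77), (array([ 0.4984, -0.1735, -0.0028]), 0.59)] (array([ 0.5011, -0.177 ]), np.float64(0.15418251711848796))
```

View pics/w3.png

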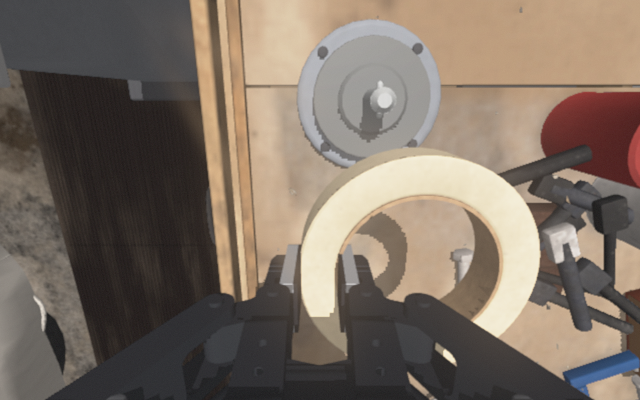

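Run:
```python
from h import *
from scipy.optimize import least_squares
t=T(); p,M=shot('wrist')
for uv in [(384,100),(383,99)]: print('tip',ray(p,M,*uv,.082))
I=p['color'].astype(int); hsv=cv2.cvtColor(p['color'],cv2.COLOR_RGB2HSV); print(hsv[245,520],hsv[170,420],hsv[175,330],hsv[240,485],hsv[200,250])
g=cv2.cvtColor(p['color'],cv2.COLOR_RGB2GRAY).astype(float)
c0=np.array([t[0,3]+.0435,t[1,3]]); zt=t[2,3]-.1843+.024
# boundary of bright face sampled radially in the top plane
out={.0325:[], .0545:[]}
for a in np.linspace(-1.0,2.2,60):
    for r,L in out.items():
        rr=np.arange(r-.008,r+.008,.0003)
        P=np.c_[c0[0]+rr*np.cos(a),c0[1]+rr*np.sin(a),0*rr+zt]; q=proj(p,M,P).astype(np.float32)
        s=cv2.remap(g.astype(np.float32),q[:,0][None],q[:,1][None],cv2.INTER_LINEAR)[0]; s=cv2.GaussianBlur(s[None],(0,0),2)[0]
        d=np.gradient(s)*(1 if r<.04 else -1); k=d[5:-5].argmax()+5
        if d[k]>1.5: L.append(P[k,:2])
for r,L in out.items():
    L=np.array(L); f=least_squares(lambda v:np.hypot(*(L-v[:2]).T)-v[2],[*c0,r],loss='soft_l1',f_scale=.0007); print(r,len(L),np.round(f.x,4),'rel',np.round(f.x[:2]-t[:2,3],4),np.abs(f.fun).mean())
```

```text
tip [ 0.49965649 -0.16928537  0.082     ]
tip [ 0.4989351  -0.16863336  0.082     ]
[ 22  37 240] [ 22  36 240] [ 15  50 189] [ 15  73 109] [ 15  96 183]
0.0325 54 [ 0.4993 -0.2447  0.0377] rel [0.0443 0.0003] 0.0006524403663009461
0.0545 54 [ 0.5007 -0.244   0.0544] rel [0.0457 0.0009] 0.00041476362463537143
```

The wrist view shows the spindle tip at about (384,100) and the roll's outer rim centred near (420,270). The roll sits at (+0.0455, +0.001) from the TCP, and the stand is at (0.4995, -0.1705). I'll move over and lower.

move_arm --plan '[0, 0, 0, 0.04, -0.001, 0, 0.01, 0, 0, 0, 0.0745, -0.001, 0, 0.01, 0, 0, 0, 0.0745, -0.001, 0, 0.01, 0, 0, 0, 0.0745, -0.001, 0.04, 0.01, 0, 0, 0, 0.0745, -0.001, 0.08, 0.01, 0, 0, 0, 0.0745, -0.001, 0.11, 0.01, 0, 0, 0, 0.0745, -0.001, 0.125, 0.01, 0, 0, 0, 0.0745, -0.001, 0.13, 0.01, 0, 0, 0, 0.0745, -0.001, 0.132, 0.01, 0, 0, 0, 0.0745, -0.001, 0.132, 0.01]'

```text
clock: 8.55
position: [0.4544, -0.1707, 0.2115]
ee_rot: [0.707, 0.707, 0.0, 0.001]
ft_force: [-0.0, 0.1, -1.1]
grip_width: 0.192
grasp_force: 56.7
```

Run:
```python
from h import *
p,M=shot('scene'); save(p,'s4'); q,N=shot('wrist'); save(q,'w4')
a=q['color'][:,:,::-1]; b=cv2.resize(p['color'][150:300,200:440,::-1],(640,400),interpolation=cv2.INTER_CUBIC)
cv2.imwrite('pics/c4.png',cv2.resize(np.vstack([a,b]),(480,600)))
```

```text
(no output)
```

View pics/c4.png

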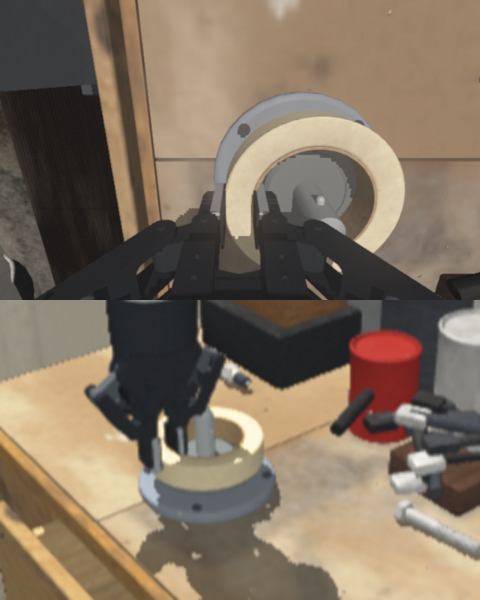

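Run:
```python
from h import *
t=T(); p,M=shot('wrist'); im=cv2.resize(p['color'][90:380,260:580,::-1].copy(),None,fx=2,fy=2,interpolation=cv2.INTER_CUBIC)
S=(.4995,-.1705); Rr=t[:2,3]+[.0455,.0009]; zb=t[2,3]-.1843
for c,r,z,col in [(S,.029,.034,(0,0,255)),(S,.065,.01,(0,0,255)),(S,.005,.082,(0,0,255)),(S,.009,.034,(0,0,255)),(Rr,.0325,zb,(0,255,0)),(Rr,.0545,zb+.024,(255,0,0)),(Rr,.0325,zb+.024,(255,0,0))]:
    q=((proj(p,M,ring(*c,r,z))-[260,90])*2).astype(int); cv2.polylines(im,[q],True,col,1)
cv2.imwrite('pics/o4.png',im)
```

```text
(no output)
```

View pics/o4.png

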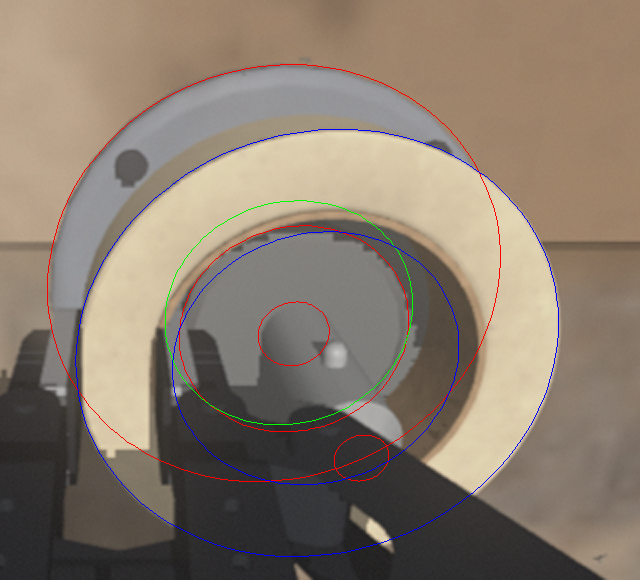

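The overlay shows the predicted hub, base and outer rim (red and blue) matching the image. The roll is concentric with the hub to about 1 mm. I'll lower the last millimetres, open gently and lift.

move_arm --plan '[0, 0, 0, 0, 0, 0.001, 0.01, 0, 0, 0, 0, 0, 0.001, 0.01, 0, 0, 0, 0, 0, 0.001, 0.03, 0, 0, 0, 0, 0, 0.001, 0.03, 0, 0, 0, 0, 0, 0, 0.03, 0, 0, 0, 0, 0, -0.02, 0.03, 0, 0, 0, 0, 0, -0.06, 0.03, 0, 0, 0, 0, 0, -0.11, 0.03, 0, 0, 0, 0, 0, -0.15, 0.06, 0, 0, 0, 0, 0, -0.15, 0.06]'

```text
clock: 9.95
position: [0.4549, -0.1707, 0.3639]
ee_rot: [0.707, 0.707, 0.002, 0.003]
ft_force: [-0.1, 0.8, -0.5]
grip_width: 0.699
grasp_force: 0.0
```

move_arm --plan '[0, 0, 0, 0.05, 0.03, 0, 0.06, 0, 0, 0, 0.1, 0.06, 0, 0.06, 0, 0, 0, 0.14, 0.084, 0, 0.06, 0, 0, 0, 0.14, 0.084, 0, 0.06, 0, 0, 0, 0.14, 0.084, 0, 0.06]'

```text
clock: 10.58
position: [0.5377, -0.0311, 0.3597]
ee_rot: [0.707, 0.707, -0.001, -0.0]
ft_force: [-0.7, -0.7, 0.1]
grip_width: 0.701
grasp_force: 0.0
```

Run:
```python
from h import *
t=T(); print(np.round(t[:3,3],4),np.round(manip.get_obs()['joint_pos'],2))
def go(n):
    p,M=shot(n); print(n,np.round(M[:3,3],3),'collar',find(p,M,'collar'),find(p,M,'collar_top'),find(p,M,'spark_plug'))
    m,c=mask(p,'collar')
    if m is not None: print('fit',c,fitdisc(p,M,m,.538,.02,[(.044,0),(.044,.006)]))
    m,c=mask(p,'tape_roll')
    if m is not None: print('roll',c,find(p,M,'tape_roll'),fitdisc(p,M,m,.4995,-.171,[(.0545,.026),(.0545,.050)],(.0375,.034,.050)))
    return p
a=go('wrist'); b=go('scene'); go('side')
cv2.imwrite('pics/c5.png',cv2.resize(np.vstack([a['color'],cv2.resize(b['color'][150:300,200:440],(640,400))])[:,:,::-1],(480,600)))
```

```text
[ 0.5377 -0.0311  0.3597] [ 0.06  0.18 -0.1   1.75  0.02  1.22 -0.04]
wrist [0.538 0.047 0.33 ] collar [(array([0.5395, 0.0209, 0.004 ]), 0.75), (array([ 0.5015, -0.1725,  0.0022]), 0.2)] [(array([0.5406, 0.0197, 0.051 ]), 0.77), (array([ 0.4983, -0.1668,  0.0655]), 0.72)] [(array([ 0.6391, -0.0214, -0.0023]), 0.68)]
fit 0.66 (array([0.5369, 0.0185]), np.float64(0.06102651721397145))
roll 0.85 [] (array([ 0.4986, -0.1716]), np.float64(0.38684869222654317))
scene [ 0.096 -0.796  0.505] collar [(array([ 0.5363,  0.0136, -0.0034]), 0.59)] [(array([0.5371, 0.0202, 0.0502]), 0.86)] [(array([ 0.6374, -0.0181, -0.0032]), 0.71)]
fit 0.66 (array([0.5411, 0.0274]), np.float64(0.3149761773868426))
roll 0.84 [(array([ 0.4997, -0.1682,  0.0302]), 0.78)] (array([ 0.5011, -0.1669]), np.float64(0.3026362083798811))
side [0.518 0.605 0.418] collar [(array([5.407e-01, 1.810e-02, 1.000e-04]), 0.57)] [(array([0.5369, 0.0217, 0.0464]), 0.66)] [(array([ 0.6404, -0.0167, -0.0017]), 0.62)]
fit 0.72 (array([0.5401, 0.0129]), np.float64(0.22745970791877582))
roll 0.86 [(array([ 0.4988, -0.1712,  0.0259]), 0.81)] (array([ 0.5015, -0.1722]), np.float64(0.2641278254690711))
```

View pics/c5.png

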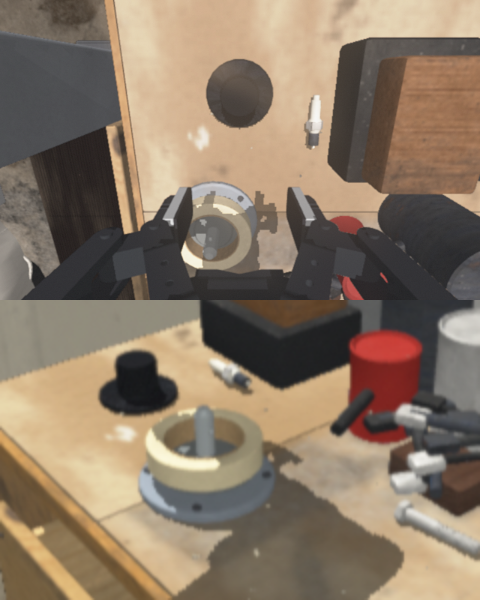

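The roll sits flat on the platen round the hub. In the wrist view the collar is at about (319,125) full-scale and the plug at (420,160), clear of the fingers. Next is grasping the collar at about (0.538, 0.019).

move_arm --plan '[0, 0, 0, 0.05, 0, 0, 0.06, 0, 0, 0, 0.05, 0, 0.05, 0.06, 0, 0, 0, 0.05, 0, 0.1, 0.06, 0, 0, 0, 0.05, 0, 0.15, 0.06, 0, 0, 0, 0.05, 0, 0.178, 0.06, 0, 0, 0, 0.05, 0, 0.178, 0.06, 0, 0, 0, 0.05, 0, 0.178, 0.03, 0, 0, 0, 0.05, 0, 0.178, 0.03, 0, 0, 0, 0.05, 0, 0.178, 0.03, 0, 0, 0, 0.05, 0, 0.178, 0.03]' --squeeze 80

```text
clock: 12.88
position: [0.5388, 0.0196, 0.1844]
ee_rot: [0.707, 0.707, 0.001, 0.001]
ft_force: [-0.5, -0.6, 7.8]
grip_width: 0.502
grasp_force: 82.0
```

move_arm --plan '[0, 0, 0, 0, 0, -0.03, 0.03, 0, 0, 0, 0, 0, -0.08, 0.03, 0, 0, 0, 0, 0, -0.13, 0.03, 0, 0, 0, -0.04, -0.008, -0.13, 0.03, 0, 0, 0, -0.08, -0.016, -0.13, 0.03, 0, 0, 0, -0.11, -0.025, -0.13, 0.03, 0, 0, 0, -0.11, -0.025, -0.13, 0.03, 0, 0, 0, -0.11, -0.025, -0.13, 0.03]'

```text
clock: 13.88
position: [0.5131, -0.0899, 0.3131]
ee_rot: [0.707, 0.707, 0.0, 0.0]
ft_force: [0.5, 0.5, -0.7]
grip_width: 0.499
grasp_force: 81.7
```

Run:
```python
from h import *
t=T(); print(np.round(t[:3,3],4)); zb=t[2,3]-.1844
def go(n):
    p,M=shot(n); save(p,n+'6'); print(n,[(f,[(np.round(a-t[:3,3],4),c) for a,c in find(p,M,f)]) for f in ('collar','collar_top')],find(p,M,'spindle_tip'),find(p,M,'stand'))
    m,c=mask(p,'collar')
    if m is not None: print('fit',c,m.sum(),fitdisc(p,M,m,t[0,3],t[1,3],[(.044,zb),(.044,zb+.006)]))
for n in('wrist','scene','side'): go(n)
```

```text
[ 0.5131 -0.0899  0.3131]
wrist [('collar', [(array([-0.0011, -0.0012, -0.1817]), 0.65)]), ('collar_top', [(array([ 0.0039,  0.002 , -0.1318]), 0.78)])] [] [(array([ 0.5168, -0.0898,  0.1811]), 0.22)]
fit 0.97 20335 (array([ 0.5134, -0.0914]), np.float64(0.23191753809957721))
scene [('collar', [(array([ 0.0004, -0.0036, -0.1865]), 0.74)]), ('collar_top', [(array([ 0.0002, -0.0032, -0.1374]), 0.97)])] [(array([ 0.4971, -0.1703,  0.0806]), 0.65), (array([ 0.5155, -0.095 ,  0.128 ]), 0.52)] [(array([ 0.4975, -0.172 ,  0.    ]), 0.75)]
fit 0.96 987 (array([ 0.5162, -0.0853]), np.float64(0.40025825933210163))
side [('collar', [(array([ 3.000e-04, -1.000e-04, -1.854e-01]), 0.69), (array([-0.0078, -0.0831, -0.2521]), 0.62)]), ('collar_top', [])] [(array([ 0.5009, -0.1704,  0.0811]), 0.9)] [(array([ 0.5013, -0.1763,  0.0019]), 0.79), (array([ 0.6424, -0.0171, -0.0008]), 0.16)]
fit 0.79 914 (array([ 0.5155, -0.0982]), np.float64(0.40725533101643285))
```

View pics/wrist6.png

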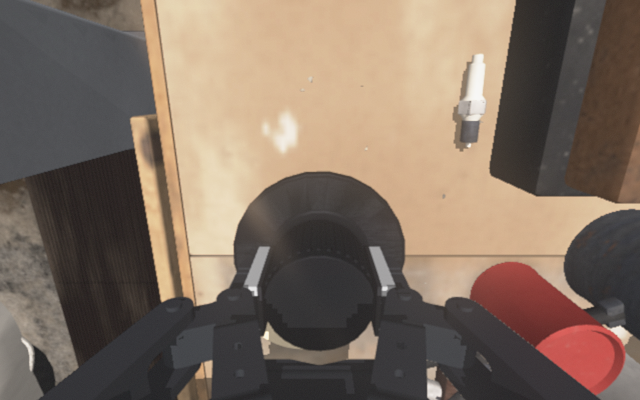

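The wrist view shows the collar held centred and level at about (320,300), and the plug has not moved. I'll move over the spindle and start down.

move_arm --plan '[0, 0, 0, -0.04, -0.007, 0, 0.03, 0, 0, 0, -0.0795, -0.0135, 0, 0.03, 0, 0, 0, -0.0795, -0.0135, 0, 0.03, 0, 0, 0, -0.0795, -0.0135, 0.02, 0.03, 0, 0, 0, -0.0795, -0.0135, 0.04, 0.03, 0, 0, 0, -0.0795, -0.0135, 0.047, 0.03, 0, 0, 0, -0.0795, -0.0135, 0.05, 0.03, 0, 0, 0, -0.0795, -0.0135, 0.052, 0.03, 0, 0, 0, -0.0795, -0.0135, 0.054, 0.03, 0, 0, 0, -0.0795, -0.0135, 0.054, 0.03]'

```text
clock: 16.02
position: [0.4996, -0.17, 0.2589]
ee_rot: [0.707, 0.707, 0.0, 0.0]
ft_force: [-0.4, -0.9, -0.9]
grip_width: 0.5
grasp_force: 81.7
```

move_arm --plan '[0, 0, 0, 0, 0, 0.004, 0.03, 0, 0, 0, 0, 0, 0.008, 0.03, 0, 0, 0, 0, 0, 0.01, 0.03, 0, 0, 0, 0, 0, 0.011, 0.03, 0, 0, 0, 0, 0, 0.012, 0.03, 0, 0, 0, 0, 0, 0.012, 0.03]'

```text
clock: 16.77
position: [0.4997, -0.17, 0.247]
ee_rot: [0.707, 0.707, 0.0, 0.0]
ft_force: [0.8, 0.3, 2.1]
grip_width: 0.502
grasp_force: 82.1
```

move_arm --plan '[0, 0, 0, 0, 0, 0.001, 0.03, 0, 0, 0, 0, 0, 0.001, 0.03, 0, 0, 0, 0, 0, 0.001, 0.03]'

```text
clock: 17.15
position: [0.4999, -0.1702, 0.2464]
ee_rot: [0.707, 0.707, 0.0, 0.001]
ft_force: [-0.1, -0.7, 5.1]
grip_width: 0.501
grasp_force: 82.6
```

move_arm --plan '[0, 0, 0.05, 0, 0, 0, 0.03, 0, 0, 0.1, 0, 0, 0, 0.03, 0, 0, 0.15, 0, 0, 0, 0.03, 0, 0, 0.2, 0, 0, 0, 0.03, 0, 0, 0.2, 0, 0, 0, 0.03]'

```text
clock: 17.77
position: [0.5002, -0.1703, 0.2473]
ee_rot: [0.774, 0.633, 0.001, 0.001]
ft_force: [-3.1, -0.1, 12.7]
grip_width: 0.495
grasp_force: 83.2
```

```bash
cat > st.py <<'E'
from workcell import manip
import numpy as np
o=manip.get_obs(); print(np.round(o['position'],4),np.round(o['ft_force'],1),'mom',np.round(o['torque'],2),'j',np.round(o['joint_pos'],3),o['clock'])
E
python3 st.py
```

```text
[ 0.5002 -0.1703  0.2473] [-3.1 -0.1 12.7] mom [0.09 0.54 0.  ] j [ 0.217  0.269  0.027  1.895 -0.009  0.975  0.048] 17.775
```

move_arm --plan '[0, 0, 0, 0, 0, -0.001, 0.03, 0, 0, 0.06, 0, 0, -0.001, 0.03, 0, 0, 0.12, 0, 0, -0.001, 0.03, 0, 0, 0.18, 0, 0, -0.001, 0.03, 0, 0, 0.18, 0, 0, -0.001, 0.03]'

```text
clock: 18.4
position: [0.5002, -0.1702, 0.2478]
ee_rot: [0.828, 0.56, 0.001, 0.001]
ft_force: [0.4, -0.8, 7.9]
grip_width: 0.498
grasp_force: 82.6
```

```bash
python3 st.py
```

```text
[ 0.5002 -0.1702  0.2478] [ 0.4 -0.8  7.9] mom [-0.06 -0.03 -0.01] j [ 0.196  0.268  0.051  1.896 -0.016  0.976 -0.126] 18.4
```

move_arm --plan '[0, 0, 0.06, 0, 0, -0.0003, 0.03, 0, 0, 0.12, 0, 0, -0.0003, 0.03, 0, 0, 0.18, 0, 0, -0.0003, 0.03, 0, 0, 0.18, 0, 0, -0.0003, 0.03]'

```text
clock: 18.9
position: [0.5001, -0.1701, 0.2478]
ee_rot: [0.875, 0.484, 0.001, 0.001]
ft_force: [0.8, -0.5, 5.3]
grip_width: 0.499
grasp_force: 82.4
```

move_arm --plan '[0, 0, 0.06, 0, 0, 0, 0.03, 0, 0, 0.12, 0, 0, 0, 0.03, 0, 0, 0.18, 0, 0, 0, 0.03, 0, 0, 0.18, 0, 0, 0, 0.03]'

```text
clock: 19.4
position: [0.5001, -0.1701, 0.2478]
ee_rot: [0.915, 0.404, 0.001, 0.001]
ft_force: [1.2, -0.6, 6.0]
grip_width: 0.497
grasp_force: 82.4
```

```bash
python3 st.py
```

```text
[ 0.5001 -0.1701  0.2478] [ 1.2 -0.6  6. ] mom [-0.12 -0.48  0.02] j [ 0.154  0.267  0.099  1.898 -0.032  0.975 -0.472] 19.4
```

move_arm --plan '[0, 0, 0.06, 0, 0, 0, 0.03, 0, 0, 0.12, 0, 0, 0, 0.03, 0, 0, 0.18, 0, 0, 0, 0.03, 0, 0, 0.18, 0, 0, 0, 0.03]'

```text
clock: 19.9
position: [0.4999, -0.17, 0.2475]
ee_rot: [0.947, 0.32, 0.001, 0.0]
ft_force: [1.6, 0.5, 5.3]
grip_width: 0.498
grasp_force: 82.4
```

move_arm --plan '[0, 0, 0.06, 0, 0, 0, 0.03, 0, 0, 0.12, 0, 0, 0, 0.03, 0, 0, 0.18, 0, 0, 0, 0.03, 0, 0, 0.18, 0, 0, 0, 0.03]'

```text
clock: 20.4
position: [0.4995, -0.1698, 0.2467]
ee_rot: [0.972, 0.234, -0.0, -0.0]
ft_force: [3.6, -0.9, -1.0]
grip_width: 0.5
grasp_force: 81.9
```

```bash
python3 st.py
```

```text
[ 0.4995 -0.1698  0.2467] [ 3.6 -0.9 -1. ] mom [-0.01 -0.64 -0.04] j [ 0.111  0.268  0.147  1.902 -0.047  0.975 -0.818] 20.4
```

The force has vanished, so the keyways are at the pin. I'll advance a little to confirm the drop.

move_arm --plan '[0, 0, 0.03, 0, 0, 0.001, 0.03, 0, 0, 0.05, 0, 0, 0.0025, 0.03, 0, 0, 0.05, 0, 0, 0.004, 0.03, 0, 0, 0.05, 0, 0, 0.004, 0.03]'

```text
clock: 20.9
position: [0.4994, -0.17, 0.2427]
ee_rot: [0.978, 0.209, -0.0, -0.0]
ft_force: [2.8, -2.0, -2.9]
grip_width: 0.497
grasp_force: 81.8
```

```bash
python3 st.py
```

```text
[ 0.4994 -0.17    0.2427] [ 2.8 -2.  -2.9] mom [-0.25 -0.65 -0.  ] j [ 0.106  0.274  0.154  1.905 -0.05   0.966 -0.867] 20.9
```

Dropped over the pin. I'll push down to the roll and on to the stop.

move_arm --plan '[0, 0, 0, 0, 0, 0.003, 0.03, 0, 0, 0, 0, 0, 0.006, 0.03, 0, 0, 0, 0, 0, 0.009, 0.03, 0, 0, 0, 0, 0, 0.011, 0.03, 0, 0, 0, 0, 0, 0.013, 0.03, 0, 0, 0, 0, 0, 0.013, 0.03]' --squeeze 100

```text
clock: 21.65
position: [0.4995, -0.17, 0.2303]
ee_rot: [0.978, 0.209, 0.0, -0.0]
ft_force: [-1.3, 1.3, 5.4]
grip_width: 0.496
grasp_force: 102.0
```

```bash
python3 st.py
```

```text
[ 0.4995 -0.17    0.2303] [-1.3  1.3  5.4] mom [0.1  0.33 0.03] j [ 0.107  0.291  0.153  1.914 -0.054  0.94  -0.864] 21.65
```

Now to the stop.

move_arm --plan '[0, 0, 0, 0, 0, 0.002, 0.03, 0, 0, 0, 0, 0, 0.004, 0.03, 0, 0, 0, 0, 0, 0.0055, 0.03, 0, 0, 0, 0, 0, 0.0055, 0.03]'

```text
clock: 22.15
position: [0.4996, -0.1701, 0.2266]
ee_rot: [0.978, 0.209, 0.0, -0.0]
ft_force: [-10.2, 3.2, 27.2]
grip_width: 0.499
grasp_force: 104.9
```

move_arm --plan '[0, 0, 0, 0, 0, 0.001, 0.03, 0, 0, 0, 0, 0, 0.001, 0.03, 0, 0, 0, 0, 0, 0.001, 0.03]'

```text
clock: 22.52
position: [0.4997, -0.1701, 0.2265]
ee_rot: [0.978, 0.209, 0.0, -0.0]
ft_force: [-15.5, 4.4, 38.8]
grip_width: 0.496
grasp_force: 106.1
```

```bash
python3 st.py
```

```text
[ 0.4997 -0.1701  0.2265] [-15.5   4.4  38.8] mom [1.11 3.25 0.03] j [ 0.108  0.297  0.152  1.916 -0.056  0.932 -0.863] 22.525
```

It's on something stiff at about the right height, but with a 15 N side load. I'll relieve that and ease the push to see whether the height changes.

move_arm --plan '[0, 0, 0, -0.0007, -0.0005, -0.0006, 0.03, 0, 0, 0, -0.0007, -0.0005, -0.0006, 0.03, 0, 0, 0, -0.0007, -0.0005, -0.0006, 0.03]'

```text
clock: 22.9
position: [0.4992, -0.17, 0.2266]
ee_rot: [0.978, 0.209, 0.001, 0.0]
ft_force: [-8.5, 1.4, 28.4]
grip_width: 0.492
grasp_force: 104.4
```

```bash
python3 st.py
```

```text
[ 0.4992 -0.17    0.2266] [-8.5  1.4 28.4] mom [0.72 1.77 0.07] j [ 0.108  0.295  0.152  1.918 -0.056  0.93  -0.863] 22.9
```

move_arm --plan '[0, 0, 0, -0.0007, -0.0003, 0, 0.03, 0, 0, 0, -0.0007, -0.0003, 0, 0.03, 0, 0, 0, -0.0007, -0.0003, 0, 0.03]'

```text
clock: 23.28
position: [0.4989, -0.17, 0.2266]
ee_rot: [0.978, 0.209, 0.002, 0.0]
ft_force: [-3.9, 2.2, 23.8]
grip_width: 0.497
grasp_force: 104.1
```

```bash
python3 st.py
python3 - <<'E'
from h import *
L=[]
for n,(r0,r1,c0,c1) in dict(scene=(180,270,240,360),side=(165,255,290,410)).items():
    p,M=shot(n); print(n,find(p,M,'collar'),find(p,M,'collar_top'),find(p,M,'tape_roll'))
    im=cv2.resize(p['color'][r0:r1,c0:c1,::-1],None,fx=5,fy=5,interpolation=cv2.INTER_CUBIC)
    for r,z,col in[(.0545,.042,(0,255,0)),(.0545,.018,(0,255,0)),(.065,.010,(0,0,255)),(.044,.048,(255,0,0))]:
        q=((proj(p,M,ring(.4993,-.1703,r,z))-[c0,r0])*5).astype(int); cv2.polylines(im,[q],True,col,1)
    L.append(im[:300] if False else cv2.resize(im,(400,300)))
cv2.imwrite('pics/f.png',np.vstack(L))
E
```

```text
[ 0.4989 -0.17    0.2266] [-3.9  2.2 23.8] mom [0.64 1.14 0.09] j [ 0.108  0.294  0.152  1.919 -0.056  0.928 -0.863] 23.275
scene [(array([ 0.4997, -0.1741,  0.0427]), 0.98)] [(array([ 0.5   , -0.1694,  0.0876]), 0.56)] [(array([ 0.5029, -0.1708,  0.0218]), 0.64)]
side [(array([ 0.5022, -0.1704,  0.0405]), 0.8)] [(array([ 0.499 , -0.1674,  0.0892]), 0.97)] [(array([ 0.4996, -0.1671,  0.0184]), 0.62)]
```

View pics/f.png

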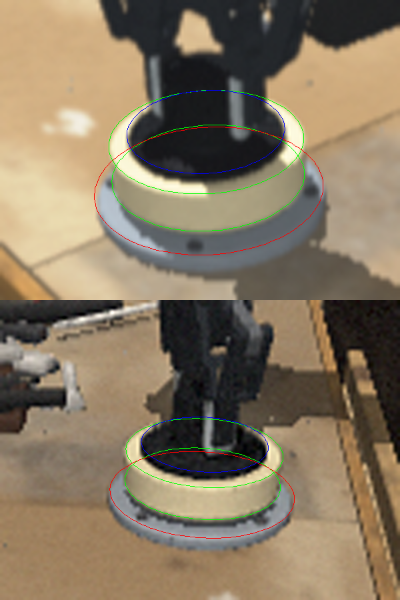

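The overlay puts the roll and flange at the pressed-down height, with the roll between 18 and 42 mm. Nets put the collar's underside at about 42 mm. I'll hold briefly to confirm it's steady, then hand in.

move_arm --plan '[0, 0, 0, 0, 0, 0.0002, 0.03, 0, 0, 0, 0, 0, 0.0002, 0.03, 0, 0, 0, 0, 0, 0.0002, 0.03, 0, 0, 0, 0, 0, 0.0002, 0.03, 0, 0, 0, 0, 0, 0.0002, 0.03, 0, 0, 0, 0, 0, 0.0002, 0.03]'

```text
clock: 24.42
position: [0.499, -0.17, 0.2266]
ee_rot: [0.978, 0.209, 0.002, 0.0]
ft_force: [-5.4, 3.3, 26.6]
grip_width: 0.494
grasp_force: 104.4
```

```bash
python3 st.py; python3 -c "
from workcell import manip
o=manip.get_obs()
if abs(o['position'][2]-.2266)<.0008 and 15<o['ft_force'][2]<40: print(manip.hand_in())"
```

```text
[ 0.499  -0.17    0.2266] [-5.4  3.3 26.6] mom [ 0.7   1.29 -0.03] j [ 0.108  0.294  0.152  1.919 -0.056  0.928 -0.863] 24.425
the job is handed in; nothing more can be done
None
```

Handed in at 24.4 s: the roll is on the platen, the collar is keyed over the cross pin, and the fingers are holding it down with about 27 N at the platen's stop height; the verdict was not shown.

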